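# Point out the faults on an instrument base plate

### The arm

A 6-joint arm with a two-finger parallel gripper is mounted at the origin on the work surface. World frame = base frame: x ahead of the robot, y to its left, z up, the work surface at z = 0. Lengths are in mm, angles in rad, forces in N, time in s.
With the tool pointing down it reaches from about 250 to 725 mm from the base axis. Payload 9.7 kg.
Tool frame: the origin (TCP) lies midway between the tips of the shut fingers; the grasp point (between the pads) lies 19 mm behind it (robot.hold_point_z is the distance from the TCP to the grasp point, in mm); z points along the fingers, y is the line along which they close (so a half turn about z gives the same grasp; the last joint's range is limited). The gripper opens to 85 mm and grips with 20 to 120 N. Pads are 22 mm wide; open, the fingers measure 114 mm over their backs; the gripper's body (76 mm by 85 mm) begins 54 mm behind the grasp point. The pads swing forward as they close: fully open they stand 13 mm farther back than shut.
Start: joints at [1.341, 0.087, 0.176, 1.66, 0, 1.571], TCP at [125.278, 535.539, 231.284] pointing down, gripper open.
Joint ranges: [-3.13, 3.13], [-0.85, 1.81], [-1.15, 1.24], [-2.2, 2.28], [-1.44, 1.52], [-3.14, 3.14]. Speed limits (rad/s): [2.22, 2.22, 2.57, 3.14, 3.14, 3.14].

### API

Orientations are given as a unit quaternion [w, x, y, z].
In Python, from bench import robot gives the robot as it stands.
- The arm moves only by the tool servo_tool, never from a script. Its argument "commands" is a list of rows, each an object with "linear": the shift along the tool's x, y, z in m, a list of three; "twist": the turn about the tool's z in rad. In form: [{"linear": [dx, dy, dz], "twist": twist}, ...]. A call has exactly 5 rows; each row shifts and turns the commanded pose from where the row before left it, along the tool's axes as they then stand; what a row does not reach is not made up. A row lasts 1/10 s, in which the tool goes at most 50 mm and 8.59 degrees, less where a joint would pass 70% of its speed; a pose out of reach is approached as far as the arm can. A call with a gripper value outside its range is refused whole. "gripper" is the opening, from 0 (shut) to 1 (fully open), set as the call begins (left out, the last holds). The fingers move at their own pace and stop on an object; "squeeze" is the grip in N (left out, the last holds). Time passes only in rows, so rows that do not move let the fingers close, or fill a call up. It gives the time, the measured TCP pose, the force, the opening and the grip force at its end, in the units of the state.
- robot.get_state(): the state, without advancing time (a new reading comes with each control period).
- robot.snapshot(name): name is "scene" or "top"; returns a dict with "image" (420x560x3 uint8, blue, green, red), "K" (3x3 intrinsics, pixels), "k1" (the pictures are not rectified: a ray, as slopes to the right and down, at radius r is drawn at 1 + k1 r^2 times it, then the intrinsics apply), "T" (4x4, takes a point from camera to world coordinates). Camera axes: x right, y down, z forward; pixel columns grow to the right and rows downward; lengths in mm; the calibration is good to about 2 mm. A picture is of the moment at which its call begins. There is no depth.
- robot.finish_job(): hands the job in; it is judged then, once.
The state is a dict: "t": time; "qpos": joint angles; "qd": joint speeds; "joint_efforts": joint torques, N m; "position": TCP position; "tcp_rot": TCP orientation; "ft_force": force on the tool from outside, world axes, zero at the start; "moment": the same for the moment, N m; "opening": finger opening in mm; "grasp_force": force on a finger pad.
Only numpy, scipy, OpenCV 4.12 (cv2) and the standard library are available. Lean on these libraries where they do the work, as an engineer would, in place of code of your own. Each camera call takes 0.05 s, during which the arm holds its last target. There are 200 camera calls.

### The job

Show the inspection on the black base plate where the faults are: bring the fingertips one to two centimetres above the head of the screw that stands proud and stay there for two seconds, then do the same above the clamp disc whose screw is missing. Then report it by pressing the larger button of the grey hand box right down, and let it come up again. Nothing on the plate may be touched and no sound screw pointed at (cross the plate well above it); the small button, the hand box and the loose parts stay where they are, nothing is picked up.

Things in the scene. Friction and masses are not known exactly. Their poses are not given: they have to be found in the camera images.
- plate: Fixed black base plate, 220 (x) x 300 (y) x 12 mm, origin at the centre of its underside on the bench; axes along its sides. It carries a low aluminium and steel slide along its middle (top 26 mm above the bench), two aluminium stop blocks 24 x 22 x 22 mm at y = +-133 mm (top 34 mm above the bench), and five aluminium clamp discs, 44 mm across and 6 mm thick, at least 100 mm apart.
- clamp_proud: The clamp disc with the screw that stands proud. Fixed on the plate; origin at the centre of its underside, 12 mm above the bench, z up.
- proud_top (a point): Centre of the top of the proud cap screw's head (head 24 mm across, 16 mm high, on a visible 16 mm shank); it stands 42 to 54 mm above the plate's top, against 22 mm for a sound screw. The screw is stiff in its hole but moves down if pushed with more than about 8 N.
- screw_proud (a joint): How far the proud screw stands out of its seated position, in m (0 = seated, as the sound ones).
- clamp_empty: The clamp disc whose screw is missing: a flat ring with an open dark hole 24 mm wide. Fixed on the plate; origin at the centre of its underside.
- empty_top (a point): Centre of the open hole, level with the disc's top face, 6 mm above the plate's top (18 mm above the bench).
- clamp_a: Clamp disc with a sound, seated cap screw. Fixed; origin at the centre of its underside.
- clamp_b: Another sound clamp disc, the same.
- clamp_c: Another sound clamp disc, the same.
- a_top (a point): Centre of the top of clamp_a's screw head, 34 mm above the bench.
- b_top (a point): The same on clamp_b.
- c_top (a point): The same on clamp_c.
- pendant: Loose grey hand box lying on the bench, 120 (its x) x 70 (its y) x 45 mm high, about 0.7 kg; origin at the centre of its underside. Two round grey push buttons stand on its top, pressed straight down: the large one 28 mm from the middle towards its +x, the small one 32 mm towards its -x.
- btn_big_top (a point): Centre of the top face of the larger button (36 mm across), 67 mm above the bench when up.
- btn_big (a joint): Travel of the larger button in m: 0 up, 0.006 right down. A spring returns it; right down takes 5 N.
- btn_small_top (a point): Centre of the top face of the small button (18 mm across), about as high.
- btn_small (a joint): Travel of the small button in m: 0 up, 0.005 down.
- spare_screw: Loose cap screw standing on its head on the plate, 50 mm high; origin under its centre. A bystander.
- block: Loose aluminium block 30 x 20 x 20 mm on the plate; origin under its centre. A bystander.
- cap: Loose round steel cap, 44 mm across and 34 mm high, on the bench beyond the hand box; origin under its centre. A bystander.
- driver: Loose screwdriver 190 mm long with a black handle, lying on the bench to the left of the plate, lower than 40 mm; origin near its middle. A bystander.
Not all that is in view belongs to the job. Of the things shaped like the pendant, the grey one is meant.

How it is judged:
By the outcome, as a careful person would: the job done as asked, in the order asked, and still so for the second after the job is handed in, with the robot touching nothing.
It also fails if it takes over 58 s, if anything falls off the work surface, if the arm or the gripper's body presses on something with over 40 N, if the wrist force passes 120 N, or if a joint passes its speed limit or range.

## Working session

There is one attempt and no reset: what is moved stays moved. The work goes in short steps, Python scripts to look and compute and a tool call to move; the robot and the scene stay as the last step left them, time stands still between calls to the robot, and variables do not carry over. Pictures are saved under pics/ and viewed, at most 10 in all, crops included, and the job is handed in when it is done.

Besides the shell and the picture viewer there is one more tool, called after "Request:" as name(argument=value, ...) on one line, values as JSON. servo_tool: Moves the arm, as the interface text tells. Its arguments: {"type":"object","properties":{"commands":{"type":"array","items":{"type":"object","properties":{"linear":{"type":"array","items":{"type":"number"}},"twist":{"type":"number"}}}},"gripper":{"type":"number"},"squeeze":{"type":"number"}},"required":["commands"]}

```bash
mkdir -p pics
cat > h.py <<'E'
import numpy as np, cv2
from bench import robot
def px2w(s,u,v,z):
    K=np.array(s["K"],float);T=np.array(s["T"],float)
    d=np.array([(u-K[0,2])/K[0,0],(v-K[1,2])/K[1,1]]);p=d.copy()
    for _ in range(30): p=d/(1+s["k1"]*(p@p))
    r=T[:3,:3]@np.array([p[0],p[1],1]);o=T[:3,3]
    return o+r*(z-o[2])/r[2]
def w2px(s,P):
    K=np.array(s["K"],float);T=np.linalg.inv(np.array(s["T"],float))
    c=T[:3,:3]@np.array(P,float)+T[:3,3];p=c[:2]/c[2];p=p*(1+s["k1"]*(p@p))
    return K[:2,:2]@p+K[:2,2]
E
python3 - <<'E'
from h import *
import pickle
for n in("scene","top"):
    s=robot.snapshot(n);pickle.dump(s,open(n+".pkl","wb"))
    cv2.imwrite(f"pics/{n}.png",cv2.resize(s["image"],(800,600),interpolation=cv2.INTER_CUBIC))
    print(n,np.round(s["T"],2).tolist(),np.round(s["K"],1).tolist(),s["k1"])
st=robot.get_state();print(st)
E
```

```text
scene [[-0.66, 0.56, -0.5, 1115.79], [0.75, 0.5, -0.43, 473.01], [0.01, -0.66, -0.75, 931.87], [0.0, 0.0, 0.0, 1.0]] [[504.7, 0.0, 284.3], [0.0, 504.7, 206.2], [0.0, 0.0, 1.0]] -0.11314459065983891
top [[0.0, -1.0, 0.09, 433.97], [-1.0, 0.0, 0.02, -42.73], [-0.02, -0.09, -1.0, 1299.51], [0.0, 0.0, 0.0, 1.0]] [[423.1, 0.0, 283.8], [0.0, 423.1, 211.9], [0.0, 0.0, 1.0]] -0.08702374172354695
{'t': 0.1, 'qpos': array([1.34098265e+00, 8.74254232e-02, 1.75227550e-01, 1.65976595e+00,
       1.91223173e-06, 1.57079910e+00]), 'qd': array([-0.00073304, -0.00141956,  0.00197831, -0.00084079, -0.00016651,
       -0.00088081]), 'joint_efforts': array([ 4.04357716e-04, -5.21564269e+01,  4.65652227e+01,  1.60952465e-02,
        1.07509061e-05,  4.66491187e-06]), 'position': array([125.2452668 , 535.36022227, 230.65003557]), 'tcp_rot': array([-6.78783991e-05,  1.14655497e-01,  9.93405142e-01, -5.79791238e-04]), 'ft_force': array([-0.06329906,  0.11914789,  0.28338919]), 'moment': array([ 0.00953416, -0.03175837,  0.00285353]), 'grasp_force': 0.0, 'opening': 85.26173277425612}
```

View pics/top.png

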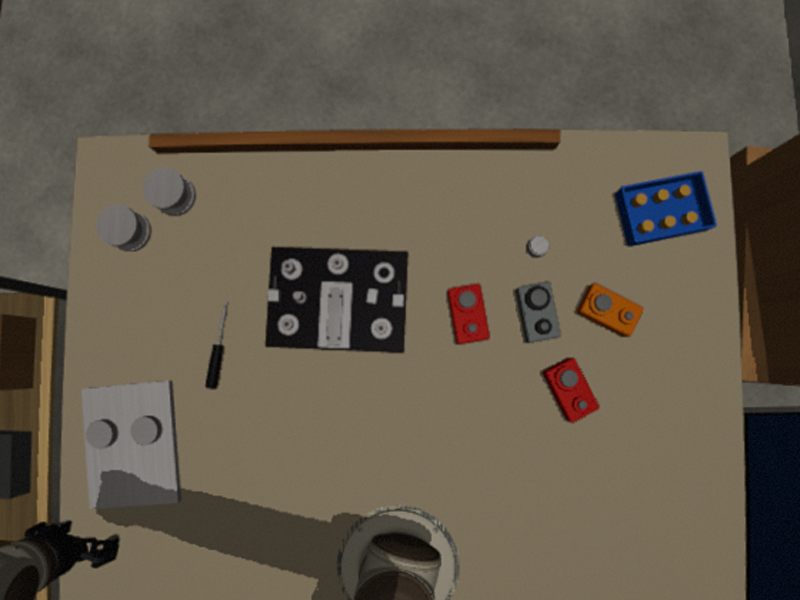

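View pics/scene.png

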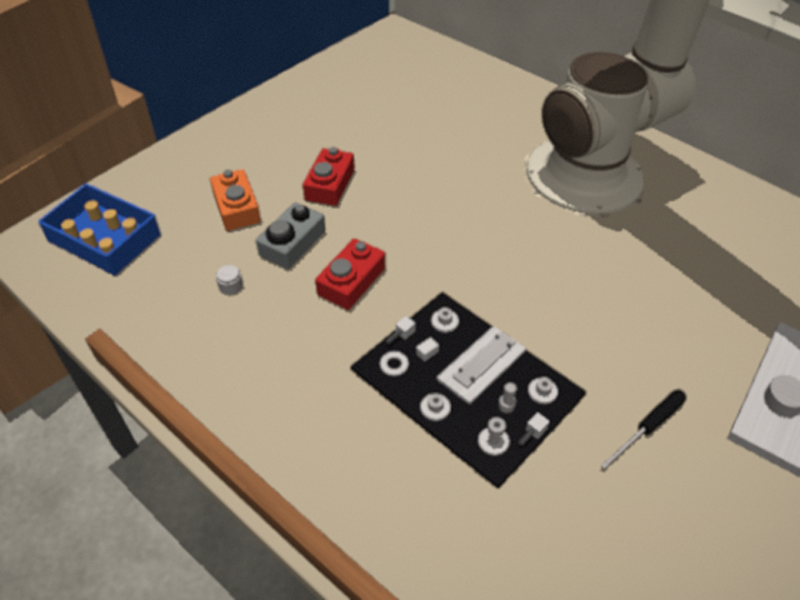

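The top view shows the proud screw at about (291,268) and the empty ring at (384,272). The grey box is at (538,312), with its big button at (538,297) and small one at (543,326). The scene view shows the proud head at (496,425), the empty ring at (394,363) and the big button at (280,232). I'll enlarge these to measure.

Run:
```python
import cv2,pickle,numpy as np
t=pickle.load(open("top.pkl","rb"))["image"];s=pickle.load(open("scene.pkl","rb"))["image"]
# top crops scale 8 : plate upper 180..290 x170..210 ; pendant 355..395 x 190..245
a=cv2.resize(t[170:215,185:285],None,fx=8,fy=8,interpolation=cv2.INTER_CUBIC)   #800x360
b=cv2.resize(t[195:242,355:400],None,fx=5,fy=5,interpolation=cv2.INTER_CUBIC)
im=np.zeros((600,800,3),np.uint8);im[:360]=a;im[360:595,:225]=b
c=cv2.resize(s[285:325,325:370],None,fx=5.8,fy=5.8,interpolation=cv2.INTER_CUBIC);im[360:360+c.shape[0],240:240+c.shape[1]]=c
d=cv2.resize(s[140:190,178:230],None,fx=4.7,fy=4.7,interpolation=cv2.INTER_CUBIC);im[360:360+d.shape[0],530:530+d.shape[1]]=d
cv2.imwrite("pics/crop.png",im)
```

```text
(no output)
```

View pics/crop.png

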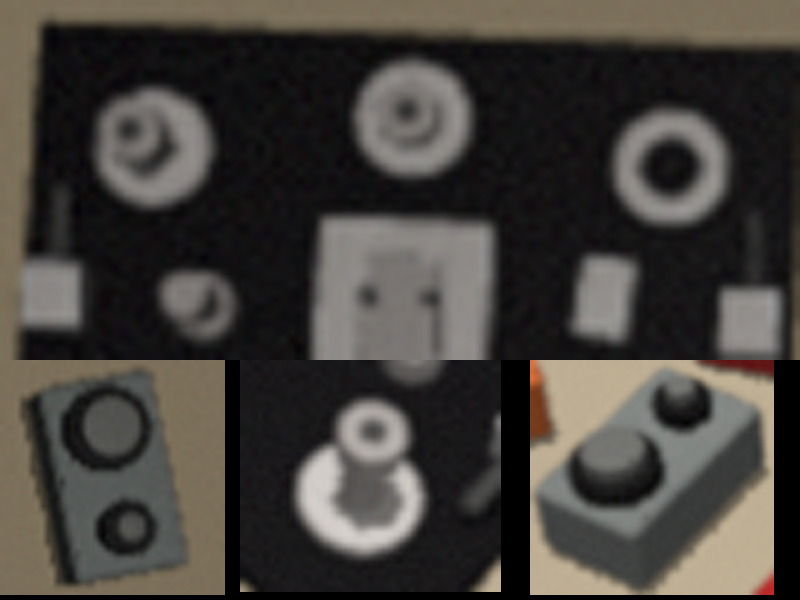

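The proud head's top is at crop (131,128) in the top view and (373,431) in the scene view. Its disc centre is (153,148), the empty ring is (670,166), and the big button's top is (115,426) in the top view and (612,450) in the scene view.

Run:
```python
from h import *
import pickle
from scipy.optimize import least_squares
t=pickle.load(open("top.pkl","rb"));s=pickle.load(open("scene.pkl","rb"))
f=lambda cx,cy,x0,y0,k:((cx+.5)/k-.5+x0,(cy+.5)/k-.5+y0)
A=lambda cx,cy:f(cx,cy,185,170,8)
tri=lambda a,b:least_squares(lambda P:np.r_[w2px(t,P)-a,w2px(s,P)-b],[500,0,50])
pt=A(131,128);ps=f(133,71,325,285,5.8)
r=tri(pt,ps);print("proud",r.x,r.fun)
print("proud disc",px2w(t,*A(153,148),18),"scene disc",px2w(s,*f(120,140,325,285,5.8),18))
print("empty",px2w(t,*A(670,166),18),px2w(s,394*.7,363*.7,18))
print("clampmid",px2w(t,*A(412,118),18))
bt=f(115,66,355,195,5);bs=f(82,90,178,140,4.7)
r=tri(bt,bs);print("btn",r.x,r.fun,px2w(t,*bt,67),px2w(s,*bs,67))
st=f(130,167,355,195,5);print("small",px2w(t,*st,67))
# box corners at z=45 top
for c in [(38,38),(150,12),(187,203),(70,222)]: print(px2w(t,*f(*c,355,195,5),45))
```

```text
proud [630.27960194 228.92550387  62.88395838] [-0.0532718   0.03613294 -0.04312545 -0.00139192]
proud disc [629.68734059 229.88574748  18.        ] scene disc [631.1274847  229.86145781  18.        ]
empty [622.06723806  30.34549404  18.        ] [621.73715112  30.02033771  18.        ]
clampmid [640.9657516  129.70498677  18.        ]
btn [ 562.62380947 -292.86803776   66.15723837] [-0.07995144  0.07510886 -0.09269391 -0.01252724] [ 562.75691209 -292.93690011   67.        ] [ 563.03955418 -291.91343713   67.        ]
small [ 503.51024219 -300.57052652   67.        ]
[ 581.89668036 -251.62802088   45.        ]
[ 597.50873527 -319.1172874    45.        ]
[ 483.30218919 -338.77274836   45.        ]
[ 472.20364464 -268.87828292   45.        ]
```

Request:
servo_tool(commands=[{"linear": [-0.02, -0.006, 0]}, {"linear": [-0.037, -0.012, 0]}, {"linear": [-0.037, -0.012, 0]}, {"linear": [-0.037, -0.012, 0]}, {"linear": [-0.037, -0.012, 0]}], gripper=0, squeeze=20)

```text
invalid input
```

Request:
servo_tool(commands=[{"linear": [-0.037, -0.012, 0]}, {"linear": [-0.037, -0.012, 0]}, {"linear": [-0.037, -0.012, 0]}, {"linear": [-0.037, -0.012, 0]}, {"linear": [-0.037, -0.012, 0]}])

```text
invalid input
```

```bash
cat > d.py <<'E'
import sys
from h import *
from scipy.spatial.transform import Rotation as R
def d(*P):
    s=robot.get_state();q=s["tcp_rot"];r=R.from_quat([*q[1:],q[0]])
    print("t",s["t"],"pos",s["position"].round(1),"q",s["qpos"].round(2),"F",s["ft_force"].round(1),"open",s["opening"])
    print("tool axes z",r.as_matrix()[:,2].round(3),"shift",r.inv().apply(np.array(P)-s["position"]).round(1))
d(*map(float,sys.argv[1:]))
E
python3 d.py 630 229.5 160
```

```text
t 0.1 pos [125.2 535.4 230.7] q [1.34 0.09 0.18 1.66 0.   1.57] F [-0.1  0.1  0.3] open 85.26173277425612
tool axes z [-0.    -0.001 -1.   ] shift [-561.2 -182.8   70.9]
```

Twist is evidently required in every row.

Request:
servo_tool(commands=[{"linear": [-0.02, -0.006, 0], "twist": 0}, {"linear": [-0.037, -0.012, 0], "twist": 0}, {"linear": [-0.037, -0.012, 0], "twist": 0}, {"linear": [-0.037, -0.012, 0], "twist": 0}, {"linear": [-0.037, -0.012, 0], "twist": 0}], gripper=0, squeeze=20)

```text
t: 0.6
position: [277.6, 443.7, 231.0]
tcp_rot: [-0.0, 0.114, 0.993, -0.0]
ft_force: [0.8, 0.5, 1.1]
opening: 12.5
grasp_force: 0.0
```

```bash
python3 d.py 630 229.5 160
```

```text
t 0.6 pos [277.6 443.7 231. ] q [ 1.01  0.02  0.11  1.66 -0.    1.24] F [0.8 0.5 1.1] open 12.483744122077617
tool axes z [-0. -0. -1.] shift [-391.9 -128.4   71. ]
```

Request:
servo_tool(commands=[{"linear": [-0.037, -0.012, 0], "twist": 0}, {"linear": [-0.037, -0.012, 0], "twist": 0}, {"linear": [-0.037, -0.012, 0], "twist": 0}, {"linear": [-0.037, -0.012, 0], "twist": 0}, {"linear": [-0.037, -0.012, 0.01], "twist": 0}])

```text
t: 1.1
position: [444.5, 343.3, 222.0]
tcp_rot: [0.001, 0.115, 0.993, 0.001]
ft_force: [-0.1, -0.1, 0.1]
opening: 0.0
grasp_force: 0.0
```

Request:
servo_tool(commands=[{"linear": [-0.037, -0.012, 0.02], "twist": 0}, {"linear": [-0.037, -0.012, 0.02], "twist": 0}, {"linear": [-0.037, -0.012, 0.02], "twist": 0}, {"linear": [-0.037, -0.012, 0], "twist": 0}, {"linear": [-0.02, -0.007, 0], "twist": 0}])

```text
t: 1.6
position: [595.6, 250.2, 159.4]
tcp_rot: [-0.001, 0.116, 0.993, -0.001]
ft_force: [1.0, 0.9, 0.3]
opening: 0.2
grasp_force: 0.0
```

Request:
servo_tool(commands=[{"linear": [0, 0, 0], "twist": 0}, {"linear": [0, 0, 0], "twist": 0}, {"linear": [0, 0, 0], "twist": 0}, {"linear": [0, 0, 0], "twist": 0}, {"linear": [0, 0, 0], "twist": 0}])

```text
t: 2.1
position: [593.5, 253.0, 161.6]
tcp_rot: [0.0, 0.114, 0.993, 0.0]
ft_force: [0.5, 0.3, -0.3]
opening: 0.1
grasp_force: 0.0
```

```bash
python3 d.py 630 229.5 78
python3 - <<'E'
from h import *
im=[]
for n,(r0,r1,c0,c1) in(("scene",(230,350,250,420)),("top",(160,250,180,300))):
    s=robot.snapshot(n);im.append(cv2.resize(s["image"][r0:r1,c0:c1],(400,int(400*(r1-r0)/(c1-c0))),interpolation=cv2.INTER_CUBIC))
h=min(i.shape[0] for i in im)
cv2.imwrite("pics/near.png",np.hstack([i[:h] for i in im]))
E
```

```text
t 2.1 pos [593.5 253.  161.6] q [0.4  0.3  0.29 1.56 0.   0.63] F [ 0.5  0.3 -0.3] open 0.09800442783666938
tool axes z [ 0.  0. -1.] shift [-40.8 -14.6  83.6]
```

View pics/near.png

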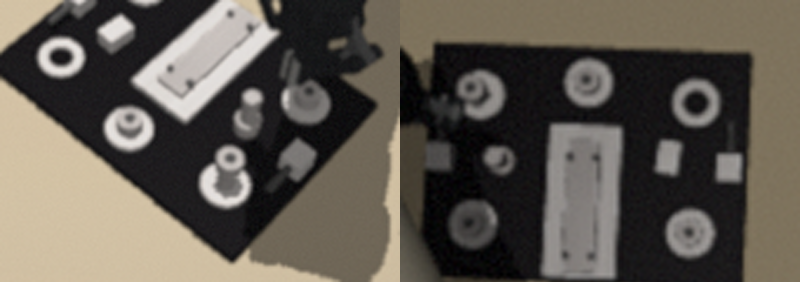

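The fingertips are short of the proud screw and above it, and nothing has been disturbed. Next I move over it and go down.

Request:
servo_tool(commands=[{"linear": [-0.02, -0.0073, 0], "twist": 0}, {"linear": [-0.0208, -0.0073, 0], "twist": 0}, {"linear": [0, 0, 0.02], "twist": 0}, {"linear": [0, 0, 0.02], "twist": 0}, {"linear": [0, 0, 0.01], "twist": 0}])

```text
t: 2.7
position: [629.9, 228.6, 109.4]
tcp_rot: [-0.001, 0.115, 0.993, -0.0]
ft_force: [-0.3, 0.1, -0.2]
opening: -0.1
grasp_force: 0.0
```

Request:
servo_tool(commands=[{"linear": [0, 0, 0.01], "twist": 0}, {"linear": [0, 0, 0.005], "twist": 0}, {"linear": [0, 0, 0], "twist": 0}, {"linear": [0, 0, 0], "twist": 0}, {"linear": [0, 0, 0], "twist": 0}])

```text
t: 3.2
position: [630.8, 229.0, 97.2]
tcp_rot: [0.001, 0.115, 0.993, 0.0]
ft_force: [-0.0, 0.3, -0.3]
opening: 0.1
grasp_force: 0.0
```

```bash
python3 d.py 630 229.5 78
```

```text
t 3.2 pos [630.8 229.   97.2] q [ 0.35  0.37  0.25  1.45 -0.    0.58] F [-0.   0.3 -0.3] open 0.08229643375747436
tool axes z [ 0.001  0.    -1.   ] shift [ 0.9  0.3 19.2]
```

Request:
servo_tool(commands=[{"linear": [0.0005, 0, 0.008], "twist": 0}, {"linear": [0, 0, 0.006], "twist": 0}, {"linear": [0, 0, 0.005], "twist": 0}, {"linear": [0, 0, 0], "twist": 0}, {"linear": [0, 0, 0], "twist": 0}])

```text
t: 3.7
position: [629.9, 228.9, 77.0]
tcp_rot: [-0.0, 0.115, 0.993, -0.0]
ft_force: [-0.6, -0.7, 0.3]
opening: 0.2
grasp_force: 0.0
```

```bash
python3 d.py 630 229.5 78
python3 - <<'E'
from h import *
s=robot.snapshot("scene");p=robot.get_state()["position"]
c0,r0=310,255
k=10;im=cv2.resize(s["image"][r0:r0+60,c0:c0+80],None,fx=k,fy=k,interpolation=cv2.INTER_CUBIC)
for P in (p,(630.3,229.3,62.9)):
    u=(w2px(s,P)-[c0,r0]+.5)*k;cv2.circle(im,tuple(int(x) for x in u),5,(0,0,255),1)
cv2.imwrite("pics/hold.png",im)
E
```

```text
t 3.7 pos [629.9 228.9  77. ] q [0.35 0.37 0.21 1.41 0.   0.58] F [-0.6 -0.7  0.3] open 0.18677471766742945
tool axes z [-0. -0. -1.] shift [ 0.   0.7 -1. ]
```

View pics/hold.png

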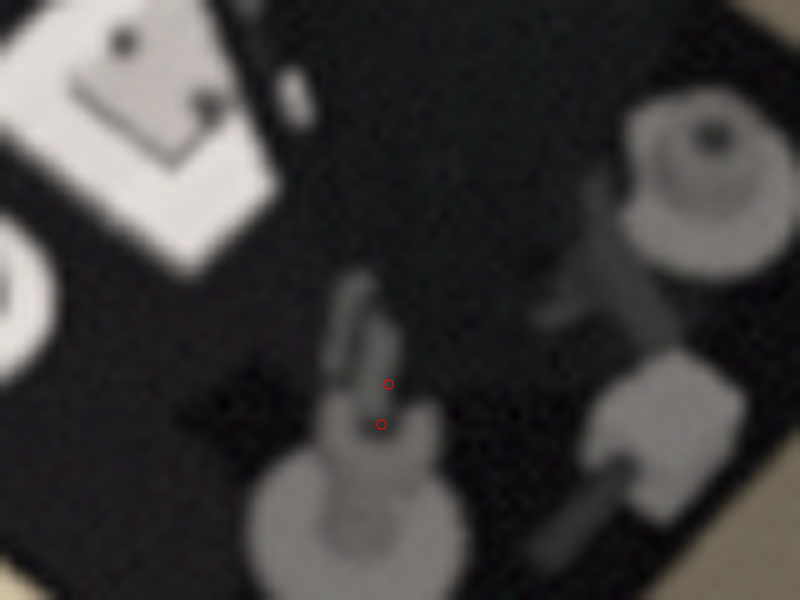

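The fingertip ends just behind the screw's socket, with the gap as predicted (about 14 mm) and no contact. Now I hold.

Request:
servo_tool(commands=[{"linear": [0, 0.0005, -0.001], "twist": 0}, {"linear": [0, 0, 0], "twist": 0}, {"linear": [0, 0, 0], "twist": 0}, {"linear": [0, 0, 0], "twist": 0}, {"linear": [0, 0, 0], "twist": 0}])

```text
t: 4.25
position: [630.1, 229.4, 78.3]
tcp_rot: [0.0, 0.115, 0.993, -0.0]
ft_force: [-0.3, 0.2, -0.6]
opening: -0.0
grasp_force: 0.0
```

Request:
servo_tool(commands=[{"linear": [0, 0, 0], "twist": 0}, {"linear": [0, 0, 0], "twist": 0}, {"linear": [0, 0, 0], "twist": 0}, {"linear": [0, 0, 0], "twist": 0}, {"linear": [0, 0, 0], "twist": 0}])

```text
t: 4.75
position: [630.1, 229.4, 78.2]
tcp_rot: [-0.0, 0.115, 0.993, -0.0]
ft_force: [-0.4, -0.1, 0.5]
opening: -0.3
grasp_force: 0.0
```

Request:
servo_tool(commands=[{"linear": [0, 0, 0], "twist": 0}, {"linear": [0, 0, 0], "twist": 0}, {"linear": [0, 0, 0], "twist": 0}, {"linear": [0, 0, 0], "twist": 0}, {"linear": [0, 0, 0], "twist": 0}])

```text
t: 5.25
position: [630.1, 229.4, 78.3]
tcp_rot: [0.0, 0.115, 0.993, -0.0]
ft_force: [-0.4, 0.7, 0.7]
opening: 0.4
grasp_force: 0.0
```

Request:
servo_tool(commands=[{"linear": [0, 0, 0], "twist": 0}, {"linear": [0, 0, 0], "twist": 0}, {"linear": [0, 0, 0], "twist": 0}, {"linear": [0, 0, 0], "twist": 0}, {"linear": [0, 0, 0], "twist": 0}])

```text
t: 5.75
position: [630.1, 229.4, 78.3]
tcp_rot: [0.0, 0.115, 0.993, -0.0]
ft_force: [-0.5, -0.0, 0.6]
opening: -0.1
grasp_force: 0.0
```

Request:
servo_tool(commands=[{"linear": [0, 0, 0], "twist": 0}, {"linear": [0, 0, 0], "twist": 0}, {"linear": [0, 0, 0], "twist": 0}, {"linear": [0, 0, 0], "twist": 0}, {"linear": [0, 0, 0], "twist": 0}])

```text
t: 6.25
position: [630.1, 229.4, 78.3]
tcp_rot: [-0.0, 0.115, 0.993, -0.0]
ft_force: [-0.4, -0.4, 0.6]
opening: -0.1
grasp_force: 0.0
```

Request:
servo_tool(commands=[{"linear": [0, 0, 0], "twist": 0}, {"linear": [0, 0, 0], "twist": 0}, {"linear": [0, 0, -0.02], "twist": 0}, {"linear": [0, 0, -0.04], "twist": 0}, {"linear": [0, 0, -0.03], "twist": 0}])

```text
t: 6.75
position: [630.1, 229.4, 170.1]
tcp_rot: [0.0, 0.115, 0.993, 0.0]
ft_force: [1.4, 1.1, 0.5]
opening: 0.1
grasp_force: 0.0
```

```bash
python3 d.py 622 30.2 165
```

```text
t 6.75 pos [630.1 229.4 170.1] q [ 0.35  0.37  0.39  1.59 -0.    0.58] F [1.4 1.1 0.5] open 0.13819060573104125
tool axes z [ 0.001  0.    -1.   ] shift [ -37.5 -195.8    5.1]
```

Request:
servo_tool(commands=[{"linear": [-0.006, -0.03, 0], "twist": 0}, {"linear": [-0.008, -0.04, 0], "twist": 0}, {"linear": [-0.008, -0.04, 0], "twist": 0}, {"linear": [-0.008, -0.045, 0], "twist": 0}, {"linear": [-0.0075, -0.04, 0], "twist": 0}])

```text
t: 7.25
position: [621.9, 29.1, 168.4]
tcp_rot: [0.0, 0.115, 0.993, -0.0]
ft_force: [0.5, 0.6, -1.4]
opening: 0.1
grasp_force: 0.0
```

Request:
servo_tool(commands=[{"linear": [0, 0, 0], "twist": 0}, {"linear": [0, 0, 0.02], "twist": 0}, {"linear": [0, 0, 0.03], "twist": 0}, {"linear": [0, 0, 0.03], "twist": 0}, {"linear": [0, 0, 0.01], "twist": 0}])

```text
t: 7.75
position: [620.7, 31.4, 75.0]
tcp_rot: [-0.002, 0.114, 0.993, -0.0]
ft_force: [-0.2, 0.4, -0.2]
opening: 0.1
grasp_force: 0.0
```

```bash
python3 d.py 622 30.2 33
```

```text
t 7.75 pos [620.7  31.4  75. ] q [0.05 0.26 0.07 1.39 0.   0.28] F [-0.2  0.4 -0.2] open 0.11357258381699983
tool axes z [-0.004 -0.    -1.   ] shift [-1.7 -0.8 42. ]
```

Request:
servo_tool(commands=[{"linear": [-0.001, -0.0005, 0.015], "twist": 0}, {"linear": [0, 0, 0.015], "twist": 0}, {"linear": [0, 0, 0.007], "twist": 0}, {"linear": [0, 0, 0], "twist": 0}, {"linear": [0, 0, 0], "twist": 0}])

```text
t: 8.25
position: [623.4, 30.3, 41.9]
tcp_rot: [0.0, 0.115, 0.993, 0.0]
ft_force: [0.1, -0.5, -0.1]
opening: -0.1
grasp_force: 0.0
```

```bash
python3 d.py 622 30.2 33
python3 - <<'E'
from h import *
s=robot.snapshot("scene");p=robot.get_state()["position"]
c0,r0=235,215
k=10;im=cv2.resize(s["image"][r0:r0+60,c0:c0+80],None,fx=k,fy=k,interpolation=cv2.INTER_CUBIC)
for P in (p,(622,30.2,18)):
    u=(w2px(s,P)-[c0,r0]+.5)*k;cv2.circle(im,tuple(int(x) for x in u),5,(0,0,255),1)
cv2.imwrite("pics/hold2.png",im)
E
```

```text
t 8.25 pos [623.4  30.3  41.9] q [0.05 0.27 0.02 1.32 0.   0.28] F [ 0.1 -0.5 -0.1] open -0.11350470622532959
tool axes z [ 0.001  0.    -1.   ] shift [ 1.3 -0.4  8.9]
```

View pics/hold2.png

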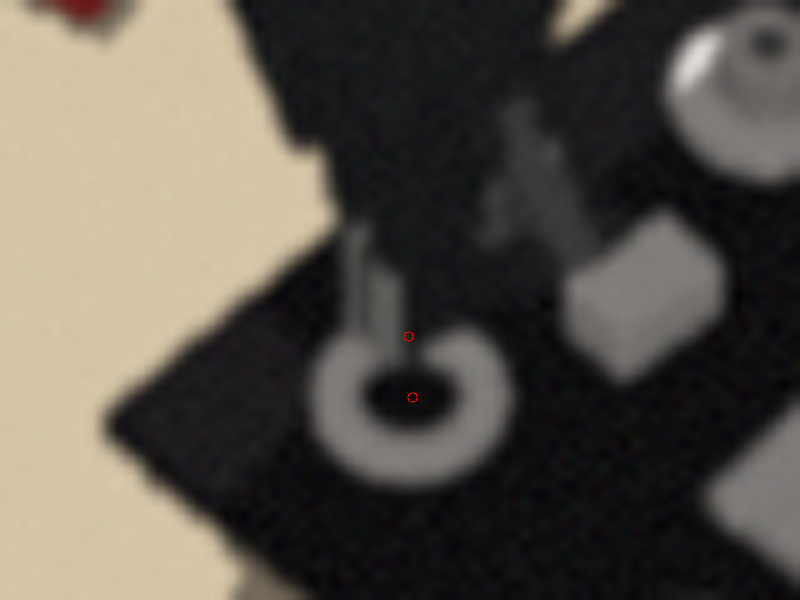

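The tip is about 24 mm above the ring, over the hole. I lower it 9 mm and hold.

Request:
servo_tool(commands=[{"linear": [0.001, 0, 0.005], "twist": 0}, {"linear": [0, 0, 0.004], "twist": 0}, {"linear": [0, 0, 0], "twist": 0}, {"linear": [0, 0, 0], "twist": 0}, {"linear": [0, 0, 0], "twist": 0}])

```text
t: 8.8
position: [622.2, 30.5, 32.4]
tcp_rot: [0.0, 0.115, 0.993, 0.0]
ft_force: [0.9, -0.1, 0.2]
opening: -0.2
grasp_force: 0.0
```

Request:
servo_tool(commands=[{"linear": [0, 0, 0], "twist": 0}, {"linear": [0, 0, 0], "twist": 0}, {"linear": [0, 0, 0], "twist": 0}, {"linear": [0, 0, 0], "twist": 0}, {"linear": [0, 0, 0], "twist": 0}])

```text
t: 9.3
position: [622.1, 30.5, 32.3]
tcp_rot: [0.0, 0.115, 0.993, 0.0]
ft_force: [0.2, 0.3, -0.2]
opening: 0.0
grasp_force: 0.0
```

Request:
servo_tool(commands=[{"linear": [0, 0, 0], "twist": 0}, {"linear": [0, 0, 0], "twist": 0}, {"linear": [0, 0, 0], "twist": 0}, {"linear": [0, 0, 0], "twist": 0}, {"linear": [0, 0, 0], "twist": 0}])

```text
t: 9.8
position: [622.1, 30.5, 32.3]
tcp_rot: [-0.0, 0.115, 0.993, 0.0]
ft_force: [0.6, -0.6, 0.0]
opening: 0.0
grasp_force: 0.0
```

Request:
servo_tool(commands=[{"linear": [0, 0, 0], "twist": 0}, {"linear": [0, 0, 0], "twist": 0}, {"linear": [0, 0, 0], "twist": 0}, {"linear": [0, 0, 0], "twist": 0}, {"linear": [0, 0, 0], "twist": 0}])

```text
t: 10.3
position: [622.1, 30.5, 32.3]
tcp_rot: [-0.0, 0.115, 0.993, 0.0]
ft_force: [-0.0, -0.3, 0.6]
opening: -0.1
grasp_force: 0.0
```

Request:
servo_tool(commands=[{"linear": [0, 0, 0], "twist": 0}, {"linear": [0, 0, 0], "twist": 0}, {"linear": [0, 0, 0], "twist": 0}, {"linear": [0, 0, 0], "twist": 0}, {"linear": [0, 0, 0], "twist": 0}])

```text
t: 10.8
position: [622.1, 30.5, 32.3]
tcp_rot: [0.0, 0.115, 0.993, 0.0]
ft_force: [-0.2, -0.0, 0.7]
opening: -0.2
grasp_force: 0.0
```

Request:
servo_tool(commands=[{"linear": [0, 0, 0], "twist": 0}, {"linear": [0, 0, 0], "twist": 0}, {"linear": [0, 0, 0], "twist": 0}, {"linear": [0, 0, 0], "twist": 0}, {"linear": [0, 0, 0], "twist": 0}])

```text
t: 11.3
position: [622.1, 30.5, 32.3]
tcp_rot: [-0.0, 0.115, 0.993, -0.0]
ft_force: [-0.1, -0.4, 0.1]
opening: 0.0
grasp_force: 0.0
```

Request:
servo_tool(commands=[{"linear": [0, 0, -0.02], "twist": 0}, {"linear": [0, 0, -0.04], "twist": 0}, {"linear": [0, 0, -0.04], "twist": 0}, {"linear": [0, 0, -0.02], "twist": 0}, {"linear": [0, 0, 0], "twist": 0}])

```text
t: 11.8
position: [623.6, 30.6, 156.3]
tcp_rot: [0.003, 0.115, 0.993, 0.0]
ft_force: [0.5, 0.4, -0.8]
opening: -0.0
grasp_force: 0.0
```

```bash
python3 d.py 562.7 -292.7 150
```

```text
t 11.8 pos [623.6  30.6 156.3] q [0.05 0.25 0.21 1.53 0.   0.28] F [ 0.5  0.4 -0.8] open -0.03353083047100078
tool axes z [ 0.006  0.    -1.   ] shift [ -14.3 -328.7    5.8]
```

Request:
servo_tool(commands=[{"linear": [-0.001, -0.03, 0], "twist": 0}, {"linear": [-0.002, -0.04, 0], "twist": 0}, {"linear": [-0.002, -0.04, 0], "twist": 0}, {"linear": [-0.002, -0.04, 0], "twist": 0}, {"linear": [-0.002, -0.04, 0], "twist": 0}])

```text
t: 12.3
position: [586.7, -157.9, 151.0]
tcp_rot: [-0.001, 0.115, 0.993, 0.0]
ft_force: [-0.2, -0.3, -0.3]
opening: 0.2
grasp_force: 0.0
```

Request:
servo_tool(commands=[{"linear": [-0.002, -0.04, 0], "twist": 0}, {"linear": [-0.002, -0.04, 0], "twist": 0}, {"linear": [-0.002, -0.039, 0], "twist": 0}, {"linear": [0, -0.02, 0], "twist": 0}, {"linear": [0, 0, 0], "twist": 0}])

```text
t: 12.8
position: [560.5, -295.6, 150.6]
tcp_rot: [-0.001, 0.116, 0.993, 0.0]
ft_force: [-0.3, -0.2, 0.1]
opening: -0.4
grasp_force: 0.0
```

```bash
python3 d.py 562.7 -292.7 75
```

```text
t 12.8 pos [ 560.5 -295.6  150.6] q [-0.49  0.28  0.24  1.53 -0.   -0.25] F [-0.3 -0.2  0.1] open -0.3723101356160163
tool axes z [-0.002  0.001 -1.   ] shift [-1.6  3.3 75.6]
```

Request:
servo_tool(commands=[{"linear": [-0.001, 0.003, 0.03], "twist": 0}, {"linear": [0, 0, 0.03], "twist": 0}, {"linear": [0, 0, 0.01], "twist": 0}, {"linear": [0, 0, 0], "twist": 0}, {"linear": [0, 0, 0], "twist": 0}])

```text
t: 13.3
position: [563.9, -290.3, 83.3]
tcp_rot: [0.0, 0.114, 0.993, -0.0]
ft_force: [0.9, -0.1, -0.2]
opening: -0.1
grasp_force: 0.0
```

```bash
python3 d.py 562.7 -292.7 67
python3 - <<'E'
from h import *
s=robot.snapshot("scene");p=robot.get_state()["position"]
c0,r0=165,125
k=10;im=cv2.resize(s["image"][r0:r0+60,c0:c0+80],None,fx=k,fy=k,interpolation=cv2.INTER_CUBIC)
for P in (p,(562.7,-292.7,67)):
    u=(w2px(s,P)-[c0,r0]+.5)*k;cv2.circle(im,tuple(int(x) for x in u),5,(0,0,255),1)
cv2.imwrite("pics/btn.png",im)
E
```

```text
t 13.3 pos [ 563.9 -290.3   83.3] q [-0.48  0.28  0.11  1.4   0.   -0.25] F [ 0.9 -0.1 -0.2] open -0.1014527048156089
tool axes z [ 0.001 -0.    -1.   ] shift [ 0.6 -2.6 16.3]
```

View pics/btn.png

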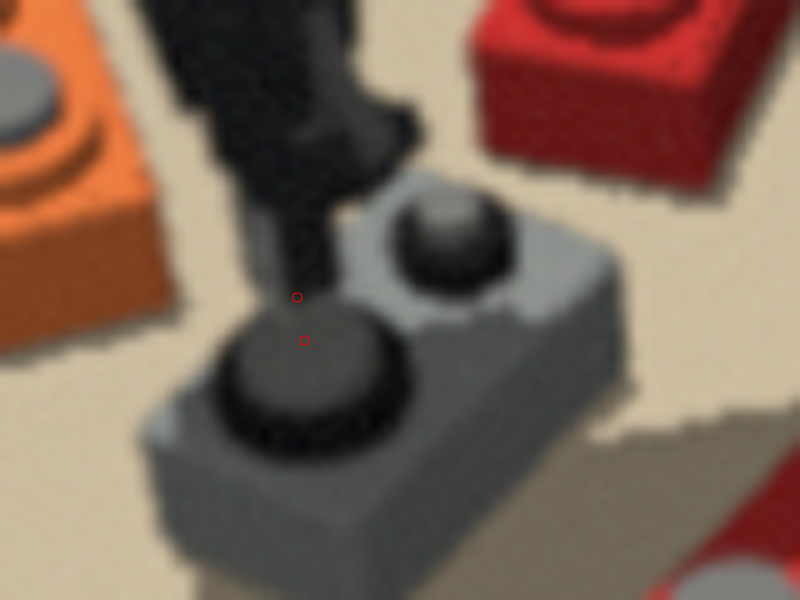

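The tip is 16 mm above the big button and within about 3 mm of its middle, and the small button is clear of the fingers. I press straight down.

Request:
servo_tool(commands=[{"linear": [0, 0, 0.006], "twist": 0}, {"linear": [0, 0, 0.006], "twist": 0}, {"linear": [0, 0, 0.003], "twist": 0}, {"linear": [0, 0, 0.002], "twist": 0}, {"linear": [0, 0, 0], "twist": 0}])

```text
t: 13.85
position: [563.4, -290.5, 65.3]
tcp_rot: [-0.0, 0.115, 0.993, 0.0]
ft_force: [-1.4, 0.4, 3.1]
opening: -0.4
grasp_force: 1.2
```

Request:
servo_tool(commands=[{"linear": [0, 0, 0.001], "twist": 0}, {"linear": [0, 0, 0.001], "twist": 0}, {"linear": [0, 0, 0.001], "twist": 0}, {"linear": [0, 0, 0], "twist": 0}, {"linear": [0, 0, 0], "twist": 0}])

```text
t: 14.35
position: [563.4, -290.6, 62.4]
tcp_rot: [0.0, 0.115, 0.993, -0.0]
ft_force: [-1.6, -0.2, 3.5]
opening: 0.0
grasp_force: 2.0
```

Request:
servo_tool(commands=[{"linear": [0, 0, 0.001], "twist": 0}, {"linear": [0, 0, 0.0005], "twist": 0}, {"linear": [0, 0, 0.0005], "twist": 0}, {"linear": [0, 0, 0], "twist": 0}, {"linear": [0, 0, 0], "twist": 0}])

```text
t: 14.85
position: [563.4, -290.6, 61.0]
tcp_rot: [0.0, 0.115, 0.993, -0.0]
ft_force: [-4.5, 2.2, 8.8]
opening: -0.4
grasp_force: 4.5
```

The force went from 3.5 to 8.8 N in the last 1.4 mm, so the button is on its stop. I release and withdraw.

Request:
servo_tool(commands=[{"linear": [0, 0, 0], "twist": 0}, {"linear": [0, 0, -0.002], "twist": 0}, {"linear": [0, 0, -0.005], "twist": 0}, {"linear": [0, 0, -0.01], "twist": 0}, {"linear": [0, 0, -0.02], "twist": 0}])

```text
t: 15.35
position: [562.8, -290.3, 96.3]
tcp_rot: [-0.001, 0.115, 0.993, 0.0]
ft_force: [0.1, -0.3, 0.8]
opening: 0.2
grasp_force: 0.0
```

Request:
servo_tool(commands=[{"linear": [0, 0, -0.03], "twist": 0}, {"linear": [0, 0, -0.03], "twist": 0}, {"linear": [0, 0, -0.02], "twist": 0}, {"linear": [0, 0, 0], "twist": 0}, {"linear": [0, 0, 0], "twist": 0}])

```text
t: 15.85
position: [563.7, -290.7, 177.4]
tcp_rot: [0.0, 0.115, 0.993, -0.0]
ft_force: [-0.1, 0.2, -0.7]
opening: -0.0
grasp_force: 0.0
```

Request:
servo_tool(commands=[{"linear": [0, 0, 0], "twist": 0}, {"linear": [0, 0, 0], "twist": 0}, {"linear": [0, 0, 0], "twist": 0}, {"linear": [0, 0, 0], "twist": 0}, {"linear": [0, 0, 0], "twist": 0}])

```text
t: 16.35
position: [563.3, -290.6, 177.1]
tcp_rot: [-0.0, 0.115, 0.993, 0.0]
ft_force: [0.2, -0.1, 0.0]
opening: -0.0
grasp_force: 0.0
```

Run:
```python
from h import *
import pickle
a=pickle.load(open("scene.pkl","rb"))["image"];s=robot.snapshot("scene")["image"]
f=lambda i:cv2.resize(i[130:350,155:435],(400,314),interpolation=cv2.INTER_CUBIC)
cv2.imwrite("pics/end.png",np.hstack([f(a),f(s)]))
```

```text
(no output)
```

View pics/end.png

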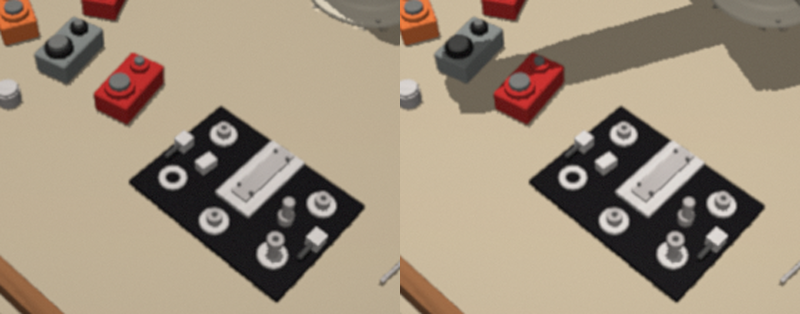

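Before and after match: box, plate and loose parts are unmoved, and the big button is up again (it is only in the arm's shadow).

```bash
python3 -c "
from bench import robot
print(robot.finish_job())"
```

```text
the job is handed in; nothing more can be done
None
```

I held the fingertips about 15 mm above the proud screw and about 14 mm above the empty clamp disc, over two seconds each, then pressed the grey box's larger button to its stop and let it up; nothing else in the final picture had moved, and the job is handed in at about 16 s.

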